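# Restock the flux pot rack

### The job

Restock the pot rack: slide its keeper bar back clear of the sockets, then put one of the four spare red-lidded pots that stand on the bench just right of the rack into every empty socket, and finally slide the keeper bar fully closed over them again. The sockets grip tightly, so work each pot down by twisting it to and fro with light pressure until it sits fully home on the socket floor - do not force it straight down (never more than about 2 kg). Leave the pots that are already home in place and any spare left over standing upright on the bench, and do not disturb the yellow-lidded pot and the dropper bottle beside the spares.

Things in the scene. Friction and masses are not known exactly. Their poses are not given: they have to be found in the camera images.
- rack: pot rack fixed to the bench: grey metal block 90 mm (its x) by 466 mm (its y), top 34 mm above the bench, five round sockets along y, 90 mm apart (socket 1 at +180 mm, left, to socket 5 at -180 mm), 57 mm across, 16 mm deep. Blue cheeks at y = +-242 mm, 52 mm high, carry the keeper. Origin: centre of the underside, at bench height; x points away from the robot, z up
- keeper (a joint): steel keeper bar, 24 mm (x) by 502 mm (y), 57 to 66 mm above the bench; position along the rack's x, m: 0 = closed, over the middle of the pots, 0.090 = end stop, pushed away from the robot and clear behind the sockets. 1.5 N of friction; stays where left. It passes 3 mm above the lid of a pot that is fully home and runs into one that stands higher
- keeper_tab (a point): middle of the upright red tab on the middle of the keeper bar, to pinch and slide it by: 12 mm thick (along the rack's x), 40 mm wide (along y), 65 to 89 mm above the bench; this point is 76 mm above the bench
- bed (a joint): how far the rack's whole metal socket block (with the sockets) has sunk on its rubber mounts, m: 0 at rest, 1 mm for every 10 N pressed down on it (a pot weighs 0.1 mm), stop at 5.5 mm; it springs back
- socket_1 (a point): centre of the floor of socket 1 (left end), 18 mm above the bench, where a pot's underside centre comes to lie; axes as the rack's. In every socket three orange rubber-faced spring nubs (16 mm balls 120 degrees apart, one at +y, centres 8 mm above the floor, 13 N/mm, no preload) reach in to a 49 mm circle: a pot's foot meets them about 12 mm above the floor and pushes each back 1.5 mm
- socket_2 (a point): the same for socket 2. Pressing a pot straight down meets more than 25 N of friction; while it turns quickly compared with its descent (say 0.6 rad either way, 4 mm down a stroke, about 1 rad/s) only 5 to 12 N. Turning takes about 1 N m, so grip firmly (30 N or more). Friction alone holds it: it stays where left, also when not yet home
- socket_3 (a point): the same for socket 3
- socket_4 (a point): the same for socket 4
- socket_5 (a point): the same for socket 5 (right end)
- racked_1: round black screw pot with a red lid, 36 mm high: the body is 52 mm across up to 27 mm, the lid 54 mm across above that; 0.12 kg (hidden 0.8 to 1.2 times). The lid is fixed to the pot, so the pot is turned by its lid. Origin: centre of the underside, z up. If present it sits fully home in socket 1 from the start; if absent, socket 1 is empty
- racked_2: round black screw pot with a red lid, 36 mm high: the body is 52 mm across up to 27 mm, the lid 54 mm across above that; 0.12 kg (hidden 0.8 to 1.2 times). The lid is fixed to the pot, so the pot is turned by its lid. Origin: centre of the underside, z up. If present it sits fully home in socket 2 from the start; if absent, socket 2 is empty
- racked_3: round black screw pot with a red lid, 36 mm high: the body is 52 mm across up to 27 mm, the lid 54 mm across above that; 0.12 kg (hidden 0.8 to 1.2 times). The lid is fixed to the pot, so the pot is turned by its lid. Origin: centre of the underside, z up. If present it sits fully home in socket 3 from the start; if absent, socket 3 is empty
- racked_4: round black screw pot with a red lid, 36 mm high: the body is 52 mm across up to 27 mm, the lid 54 mm across above that; 0.12 kg (hidden 0.8 to 1.2 times). The lid is fixed to the pot, so the pot is turned by its lid. Origin: centre of the underside, z up. If present it sits fully home in socket 4 from the start; if absent, socket 4 is empty
- racked_5: round black screw pot with a red lid, 36 mm high: the body is 52 mm across up to 27 mm, the lid 54 mm across above that; 0.12 kg (hidden 0.8 to 1.2 times). The lid is fixed to the pot, so the pot is turned by its lid. Origin: centre of the underside, z up. If present it sits fully home in socket 5 from the start; if absent, socket 5 is empty
- spare_a: round black screw pot with a red lid, 36 mm high: the body is 52 mm across up to 27 mm, the lid 54 mm across above that; 0.12 kg (hidden 0.8 to 1.2 times). The lid is fixed to the pot, so the pot is turned by its lid. Origin: centre of the underside, z up. A spare, standing free on the bench right of the rack, in front of the tape roll (a fifth such pot behind the tape is only decor)
- spare_b: round black screw pot with a red lid, 36 mm high: the body is 52 mm across up to 27 mm, the lid 54 mm across above that; 0.12 kg (hidden 0.8 to 1.2 times). The lid is fixed to the pot, so the pot is turned by its lid. Origin: centre of the underside, z up. A spare, standing free on the bench right of the rack, in front of the tape roll (a fifth such pot behind the tape is only decor)
- spare_c: round black screw pot with a red lid, 36 mm high: the body is 52 mm across up to 27 mm, the lid 54 mm across above that; 0.12 kg (hidden 0.8 to 1.2 times). The lid is fixed to the pot, so the pot is turned by its lid. Origin: centre of the underside, z up. A spare, standing free on the bench right of the rack, in front of the tape roll (a fifth such pot behind the tape is only decor)
- spare_d: round black screw pot with a red lid, 36 mm high: the body is 52 mm across up to 27 mm, the lid 54 mm across above that; 0.12 kg (hidden 0.8 to 1.2 times). The lid is fixed to the pot, so the pot is turned by its lid. Origin: centre of the underside, z up. A spare, standing free on the bench right of the rack, in front of the tape roll (a fifth such pot behind the tape is only decor)
- grease: bystander: white pot with a yellow lid, 72 mm across, 45 mm high, loose on the bench behind the spares; origin: centre of the underside
- oil: bystander: white dropper bottle with a red nozzle, 41 mm across, 105 mm high, loose on the bench; origin: centre of the underside
Mind the look-alikes: they are no part of the job. What is shaped like the spare_a but turquoise is not meant. What is shaped like the spare_d but purple is not meant.

How it is judged:
By the outcome, as a careful person would: the job done as asked, in the order asked, and still so for the second after the job is handed in, with the robot touching nothing.
Of racked_1, racked_2, racked_3, racked_4, racked_5 only 1 to 2 are there at a start; the rules pass over those that are not, and their reading is None.
At some moment in a run one of spare_a, spare_b, spare_c, spare_d may be knocked a few centimetres aside while the robot is not near it.
Once in a run the grip may slacken for a moment while it holds something.
It also fails if it takes over 210 s, if anything falls off the work surface, if the arm or the gripper's body presses on something with over 40 N, if the wrist force passes 120 N, or if a joint passes its speed limit or range.

### The arm

A 6-joint arm with a two-finger parallel gripper is mounted at the origin on a cart in front of the work surface, level with it; the furniture and walls round the work are solid. World frame = base frame: x ahead of the robot, y to its left, z up, the work surface at z = 0. Lengths are in m, angles in rad, forces in N, time in s.
With the tool pointing down it reaches from about 0.3 to 0.875 m from the base axis. Payload 6.4 kg.
Tool frame: the origin (TCP) lies between the finger pads; the fingertips stand 22 mm ahead of it and the grasp point (between the pads) lies 3 mm ahead of it; z points along the fingers, y is the line along which they close (so a half turn about z gives the same grasp; the last joint's range is limited). The gripper opens to 85 mm and grips with 20 to 120 N. Pads are 22 mm wide; open, the fingers measure 114 mm over their backs; the gripper's body (76 mm by 85 mm) begins 54 mm behind the grasp point. The pads swing forward as they close: fully open they stand 13 mm farther back than shut.
Start: joints at [-1.531, 0.181, 1.607, -0, 1.354, -0.206], TCP at [0.14, -0.558, 0.219] pointing down, gripper open.
Joint ranges: [-2.99, 2.99], [-0.89, 2.07], [0.3, 2.58], [-1.14, 4.28], [0, 2.63], [-3.12, 3.12]. Speed limits (rad/s): [2.57, 2.57, 3.01, 3.14, 3.14, 3.14].

### API

Orientations are given as a unit quaternion [w, x, y, z].
In Python, from bench import ctrl, imaging, workorder gives the robot as it stands.
- The arm moves only by the shell command python3 -m pendant 'ROWS' [OPENING]. ROWS is JSON, a list of rows, each a list of 4 numbers: the shift along the tool's x, y, z in cm, then the turn about the tool's z in degrees. In form: [[dx, dy, dz, roll], ...]. A call has 1 to 12 rows; each row is the pose to reach, as a shift and turn from the pose commanded when the call began, along the tool's axes at that moment; what a row does not reach only later rows make up. A row lasts 1/12 s, in which the tool goes at most 41.7 mm and 7.16 degrees, less where a joint would pass 70% of its speed; a pose out of reach is approached as far as the arm can. A call with a gripper value outside its range is refused whole. OPENING is the opening, from 0 (shut) to 1 (fully open), set as the call begins (- or left out, the last holds). The fingers move at their own pace and stop on an object; the grip force is fixed at half the most. Time passes only in rows, so rows that repeat a pose let the fingers close. It gives the time, the measured TCP pose, the force, the opening and the grip force at its end, in the units of the state.
- ctrl.get_obs(): the state, without advancing time (a new reading comes with each control period).
- imaging.camera(name): name is "scene" or "top" or "wrist"; returns the picture (384x512x3 uint8, red, green, blue); there is no depth.
- imaging.camera_info(name): a dict with "K" (3x3 intrinsics, pixels), "T" (4x4, takes a point from camera to world coordinates); the wrist camera has in their place "tool_from_camera" (4x4, takes a point from camera to tool coordinates, whose origin is the TCP and whose axes are the flange's). Camera axes: x right, y up, looking along -z (the intrinsics and any distortion apply to the point x, -y, -z); pixel columns grow to the right and rows downward; lengths in m; the calibration is good to about 2 mm. The wrist camera is an equidistant fisheye: a pixel r from the principal point sees the ray r / f radians off the axis. A picture is of the moment at which its call begins: read the wrist's pose just before it. camera_info takes no time and is no camera call.
- workorder.hand_in(): hands the job in; it is judged then, once.
The state is a dict: "time_s": time; "q": joint angles; "dq": joint speeds; "joint_efforts": joint torques, N m; "eef_pos": TCP position; "eef_rot": TCP orientation; "wrist_force": force on the tool from outside, world axes, zero at the start; "torque": the same for the moment, N m; "opening": opening from 0.0 (shut) to 1.0 (fully open); "grasp_force": force on a finger pad.
Only numpy, scipy, OpenCV 4.12 (cv2) and the standard library are available. Lean on these libraries where they do the work, as an engineer would, in place of code of your own. Each camera call takes 0.05 s, during which the arm holds its last target. There are 200 camera calls.

## Working session

There is one attempt and no reset: what is moved stays moved. The work goes in short steps, Python scripts to look and compute and a shell command to move; the robot and the scene stay as the last step left them, time stands still between calls to the robot, and variables do not carry over. Pictures are saved under pics/ and viewed, at most 14 in all, crops included, and the job is handed in when it is done.

```bash
ls; mkdir -p pics; python3 - <<'E'
from bench import ctrl, imaging
import cv2,numpy as np
for n in("scene","top","wrist"):
    i=imaging.camera_info(n); print(n,{k:np.round(v,4).tolist() if not isinstance(v,str) else v for k,v in i.items()})
    cv2.imwrite(f"pics/{n}0.png",imaging.camera(n)[:,:,::-1])
print(ctrl.get_obs())
a=cv2.imread("pics/top0.png");cv2.imwrite("pics/top0x.png",cv2.resize(a,(800,600),interpolation=cv2.INTER_CUBIC))
E
```

```text
pics
scene {'K': [[409.1021, 0.0, 254.4481], [0.0, 409.1021, 185.5921], [0.0, 0.0, 1.0]], 'T': [[0.881, 0.2118, -0.4231, 0.0052], [-0.4726, 0.4372, -0.7652, -1.0465], [0.0229, 0.8741, 0.4852, 0.6862], [0.0, 0.0, 0.0, 1.0]]}
top {'K': [[467.8428, 0.0, 256.1039], [0.0, 467.8428, 189.7479], [0.0, 0.0, 1.0]], 'T': [[0.0945, 0.9744, -0.2041, 0.2675], [-0.9955, 0.093, -0.0166, -0.0777], [0.0028, 0.2047, 0.9788, 1.3599], [0.0, 0.0, 0.0, 1.0]]}
wrist {'K': [[297.3186, 0.0, 251.438], [0.0, 297.3186, 190.9127], [0.0, 0.0, 1.0]], 'tool_from_camera': [[0.0001, 0.9599, 0.2802, 0.0708], [1.0, 0.0001, -0.0004, 0.0007], [-0.0004, 0.2802, -0.9599, -0.1544], [0.0, 0.0, 0.0, 1.0]]}
{'time_s': 0.15, 'q': array([-1.53129793e+00,  1.81348652e-01,  1.60780404e+00, -9.25597656e-07,
        1.35381128e+00, -2.06295118e-01]), 'dq': array([ 0.00175925, -0.00096906, -0.00251578,  0.00046276,  0.00137679,
        0.00020304]), 'joint_efforts': array([ 1.09610279e-03, -4.45259535e+01, -3.51695287e+01, -3.15608040e-04,
        5.77334926e-03, -1.19161257e-05]), 'eef_pos': array([ 0.13991358, -0.5572497 ,  0.21859091]), 'eef_rot': array([-6.83312218e-04,  9.92457448e-01,  1.22587699e-01,  5.66661527e-05]), 'wrist_force': array([-0.86375333,  0.27408194,  0.02863917]), 'torque': array([-0.01363158, -0.01636483, -0.0230324 ]), 'grasp_force': 0.0, 'opening': 0.9978843914372065}
```

View pics/top0x.png

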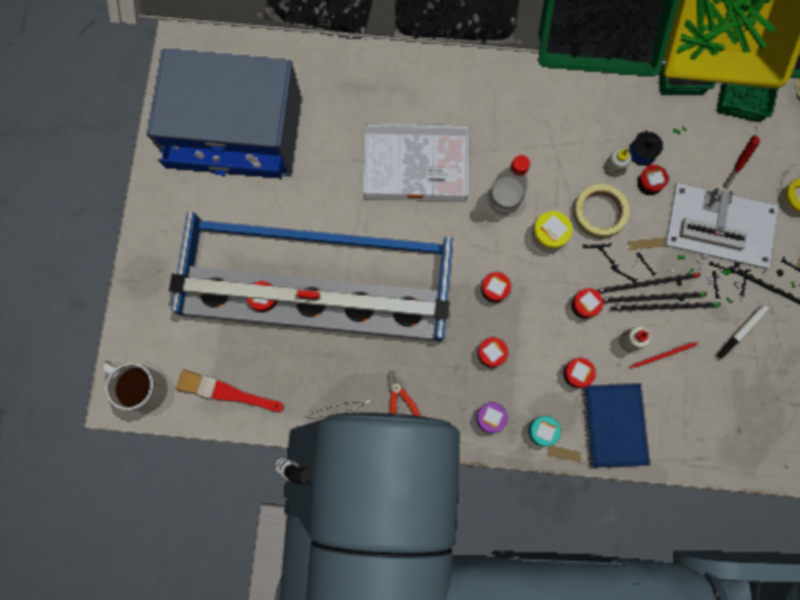

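View pics/scene0.png

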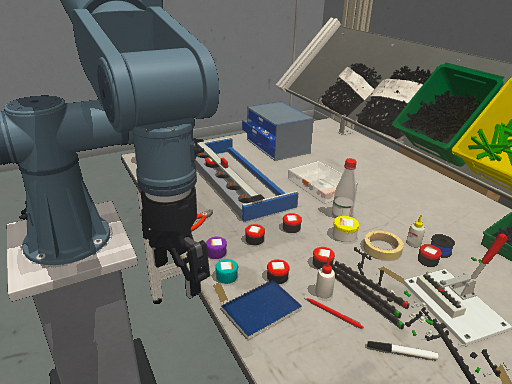

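Top view (800x600 scale): the rack spans (180..445, 215..340), with a red lid in socket 2 at (261,296) and the keeper tab at (308,295). Red pots that could be spares:
- (496,287), (492,352), (588,303) and (580,373): these are the four spares.
- (654,179), behind the tape: decor.
- Purple (491,417) and turquoise (545,431): look-alikes.
- Oil nozzle (638,337) and bottle cap (520,163): not pots.

I'll check this in a close crop.

```bash
cat > h.py <<'E'
import numpy as np,cv2
from bench import ctrl,imaging
from scipy.spatial.transform import Rotation as R
def px2w(n,u,v,z):
    i=imaging.camera_info(n);K=i["K"];T=np.array(i["T"])
    d=T[:3,:3]@np.array([(u-K[0][2])/K[0][0],-(v-K[1][2])/K[1][1],-1]);o=T[:3,3]
    return o+d*(z-o[2])/d[2]
def tool():
    o=ctrl.get_obs();q=o["eef_rot"];return np.array(o["eef_pos"]),R.from_quat([q[1],q[2],q[3],q[0]]).as_matrix(),o
def wr(u,v,z,p,M):
    i=imaging.camera_info("wrist");K=i["K"];C=np.array(i["tool_from_camera"])
    a=np.array([u-K[0][2],v-K[1][2]]);r=np.hypot(*a);t=r/K[0][0]
    d=np.array([np.sin(t)*a[0]/max(r,1e-9),-np.sin(t)*a[1]/max(r,1e-9),-np.cos(t)])
    d=M@C[:3,:3]@d;o=p+M@C[:3,3];return o+d*(z-o[2])/d[2]
def wproj(P,p,M):
    i=imaging.camera_info("wrist");K=i["K"];C=np.array(i["tool_from_camera"])
    c=C[:3,:3].T@(M.T@(np.array(P)-p)-C[:3,3]);c=np.array([c[0],-c[1],-c[2]])
    t=np.arctan2(np.hypot(c[0],c[1]),c[2]);s=t*K[0][0]/np.hypot(c[0],c[1])
    return K[0][2]+s*c[0],K[1][2]+s*c[1]
def go(P,yaw=None):
    "cm rows in tool axes to TCP target P, and roll deg so tool y points at yaw (deg, mod 180)"
    p,M,o=tool();d=M.T@(np.array(P)-p)*100;ty=np.degrees(np.arctan2(M[1,1],M[0,1]))
    r=None
    if yaw is not None: r=-((yaw-ty+90)%180-90)
    return np.round(d,2),"tooly",round(ty,1),"roll",r
def tproj(n,P):
    i=imaging.camera_info(n);K=i["K"];T=np.array(i["T"]);c=T[:3,:3].T@(np.array(P)-T[:3,3])
    return K[0][2]-K[0][0]*c[0]/c[2],K[1][2]+K[1][1]*c[1]/c[2]
E
python3 - <<'E'
from h import *
a=cv2.imread("pics/top0.png")[120:285,105:405];cv2.imwrite("pics/crop1.png",cv2.resize(a,None,fx=2.66,fy=2.66,interpolation=cv2.INTER_CUBIC))
s=.64
for n,u,v,z in[("s1",496,287,.036),("s2",492,352,.036),("s3",588,303,.036),("s4",580,373,.036),("tab",308,293,.089),("grease",553,229,.045)]:
    print(n,px2w("top",u*s,v*s,z).round(3))
p,M,o=tool();print(M.round(3))
E
```

```text
s1 [ 0.578 -0.231  0.036]
s2 [ 0.457 -0.232  0.036]
s3 [ 0.564 -0.402  0.036]
s4 [ 0.433 -0.393  0.036]
tab [0.523 0.108 0.089]
grease [ 0.698 -0.328  0.045]
[[ 0.97   0.243 -0.   ]
 [ 0.243 -0.97   0.001]
 [ 0.    -0.001 -1.   ]]
```

View pics/crop1.png

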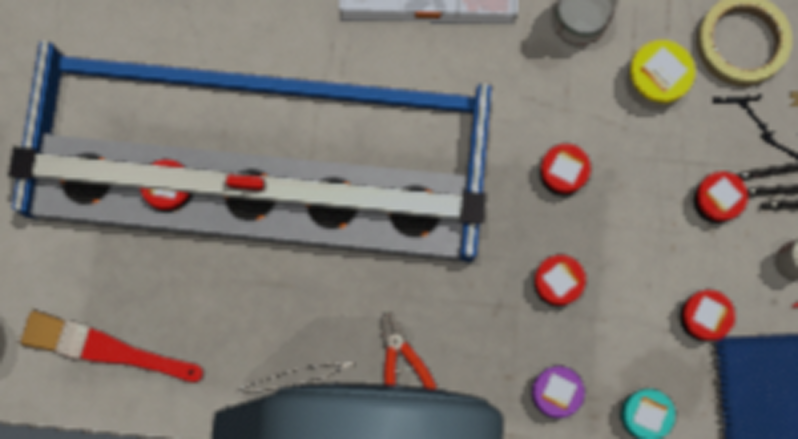

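Confirmed: only socket 2 is filled and sockets 1, 3, 4 and 5 are empty (dark), so all four spares are needed. Next is the rack pose. The bar ends in the crop are at (12,162) and (484,208).

```bash
python3 - <<'E'
from h import *
f=lambda u,v,z:px2w("top",105+u/2.66,120+v/2.66,z)
# bar end blocks top centres ~ z .066
L=f(22,162,.066);Rr=f(472,207,.066);print(L,Rr,np.hypot(*(L-Rr)[:2]),(L+Rr)/2)
for n,u,v,z in[("tabtop",246,181,.089),("backL",42,45,.052),("backR",484,88,.052),("frontR",470,258,.052),("blockFL",34,211,.034),("blockFR",464,253,.034)]:print(n,f(u,v,z).round(3))
for n,u,v in[("s1",566,168),("s2",559,279),("s3",722,196),("s4",709,315)]:print(n,f(u,v,.036).round(4))
d=(L-Rr)[:2];yaw=np.arctan2(-d[0],d[1]);print("rack yaw",np.degrees(yaw))
x=np.degrees(yaw);print(go([.523,.108,.16],x))
E
```

```text
[0.5242606  0.34965144 0.066     ] [ 0.52117115 -0.13177825  0.066     ] 0.48143960226653537 [0.52271587 0.10893659 0.066     ]
tabtop [0.522 0.106 0.089]
backL [0.66  0.353 0.052]
backR [ 0.657 -0.134  0.052]
frontR [ 0.469 -0.135  0.052]
blockFL [0.478 0.339 0.034]
blockFR [ 0.476 -0.129  0.034]
s1 [ 0.5799 -0.2315  0.036 ]
s2 [ 0.4577 -0.2323  0.036 ]
s3 [ 0.565  -0.4023  0.036 ]
s4 [ 0.4344 -0.3939  0.036 ]
rack yaw -0.367676245582172
(array([ 53.34, -55.2 ,   5.95]), 'tooly', np.float64(-75.9), 'roll', np.float64(-75.5493702986808))
```

```bash
python3 -m pendant '[[53.3,-55.2,2,-75.5],[53.3,-55.2,2,-75.5],[53.3,-55.2,2,-75.5],[53.3,-55.2,2,-75.5],[53.3,-55.2,2,-75.5],[53.3,-55.2,2,-75.5],[53.3,-55.2,2,-75.5],[53.3,-55.2,2,-75.5],[53.3,-55.2,2,-75.5],[53.3,-55.2,2,-75.5],[53.3,-55.2,2,-75.5],[53.3,-55.2,2,-75.5]]' 0.5
python3 -c "
from h import *
print(go([.522,.107,.2],-.4),tool()[2]['q'])"
```

```text
time_s: 1.15
eef_pos: [0.3896, -0.1225, 0.2064]
eef_rot: [0.0, 0.708, 0.706, 0.0]
wrist_force: [0.4, -0.8, -0.7]
opening: 0.503
grasp_force: 0.0
(array([23.  , 13.15,  0.63]), 'tooly', np.float64(-0.2), 'roll', np.float64(0.1890745489702681)) [-5.97132727e-01 -2.03582459e-01  2.01426662e+00 -1.03395420e-05
  1.33019433e+00 -5.93448804e-01]
```

```bash
python3 -m pendant '[[23,13.2,1,0.2],[23,13.2,1,0.2],[23,13.2,1,0.2],[23,13.2,1,0.2],[23,13.2,1,0.2],[23,13.2,1,0.2],[23,13.2,1,0.2],[23,13.2,1,0.2],[23,13.2,1,0.2],[23,13.2,1,0.2],[23,13.2,1,0.2]]'
python3 - <<'E'
from h import *
p,M,o=tool();a=imaging.camera("wrist")[:,:,::-1]
cv2.imwrite("pics/w1.png",cv2.resize(a,(800,600),interpolation=cv2.INTER_CUBIC))
print(p,go([.522,.107,.13],-.4));np.savez("w1.npz",p=p,M=M)
for y in(180,90,0,-90,-180):print(y,np.array(wproj([.522+.0,.108+y/1000,.034],p,M))*1.5625)
print(np.array(wproj([.522,.107,.089],p,M))*1.5625)
E
```

```text
time_s: 2.07
eef_pos: [0.5224, 0.1035, 0.1962]
eef_rot: [-0.0, 0.711, 0.703, -0.0]
wrist_force: [0.1, -0.6, -1.1]
opening: 0.497
grasp_force: 0.0
[0.52238327 0.10348404 0.19620212] (array([ 0.36, -0.06,  6.63]), 'tooly', np.float64(-0.7), 'roll', np.float64(-0.3131585193041957))
180 [389.35820934   5.49329562]
90 [390.93286634 130.91300379]
0 [392.5648274  261.55286547]
-90 [394.02233752 378.77303957]
-180 [395.18883519 472.96606036]
[392.49119454 282.55676346]
```

View pics/w1.png

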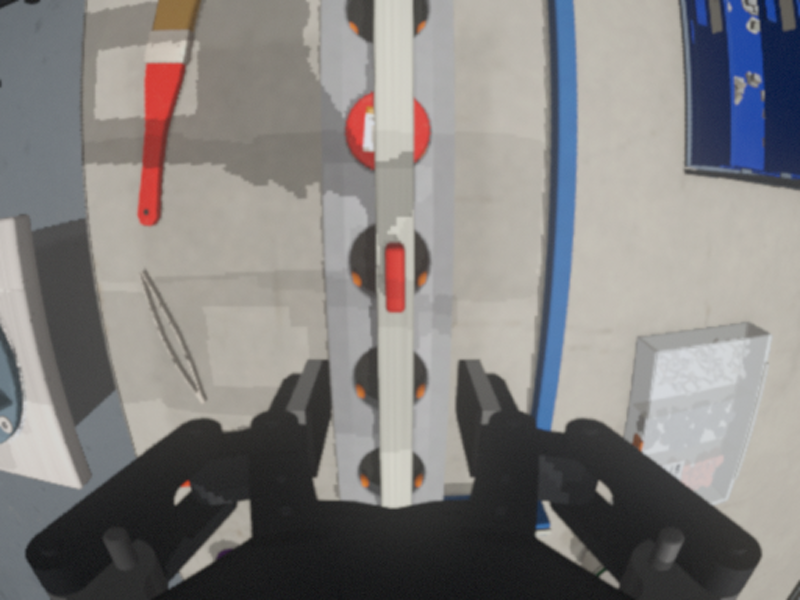

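Only socket 2 is filled (388,131). Socket 1 (388,12), socket 3 (389,260), socket 4 (391,376) and socket 5 (391,470) are empty, and the tab is at (396,277). This agrees with my rack pose, so I'll descend on the tab and pinch it.

```bash
python3 -m pendant '[[0.5,0.0,3,-0.3],[0.5,0.0,6,-0.3],[0.5,0.0,8.5,-0.3],[0.5,0,10,-0.3],[0.5,0,10.4,-0.3],[0.5,0,10.4,-0.3]]' && python3 -m pendant '[[0,0,0,0],[0,0,0,0],[0,0,0,0],[0,0,0,0],[0,0,0,0],[0,0,0,0]]' 0
python3 -c "
from h import *
p,M,o=tool();print(p,wr(396/1.5625,277/1.5625,.089,*[np.load('w1.npz')[k] for k in 'pM']))"
```

```text
time_s: 2.62
eef_pos: [0.5219, 0.1087, 0.0914]
eef_rot: [-0.001, 0.71, 0.705, -0.001]
wrist_force: [-0.2, 0.2, -0.4]
opening: 0.5
grasp_force: 0.0
time_s: 3.12
eef_pos: [0.5232, 0.1096, 0.0927]
eef_rot: [0.0, 0.709, 0.705, 0.0]
wrist_force: [0.1, 0.3, -0.7]
opening: -0.001
grasp_force: 0.0
[0.52317399 0.10960707 0.09272195] [0.52406692 0.11030038 0.089     ]
```

```bash
python3 - <<'E'
from h import *
p,M,o=tool();a=imaging.camera("wrist")[:,:,::-1]
b=imaging.camera("scene")[:,:,::-1][110:260,150:310]
cv2.imwrite("pics/w2.png",np.hstack([cv2.resize(a[150:384,130:390],(400,360)),cv2.resize(b,(400,360))]))
E
```

```text
(no output)
```

View pics/w2.png

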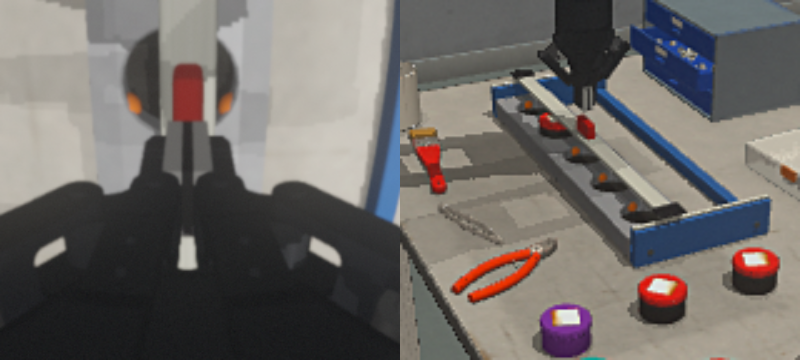

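```bash
python3 - <<'E'
from h import *
p,M,o=tool()
for v in(192,228):
  for z in(.066,.089,.1):print(v,z,wr(251.5,v,z,p,M).round(4))
for P in([.523,.13,.089],[.523,.09,.089],[.523,.13,.066],p+M@[0,0,.022],p):print(np.round(P,3),np.array(wproj(P,p,M)).round(0))
for P in([.523,.13,.089],[.523,.09,.089],[.523,.13,.066],p+M@[0,0,.022],p):print(np.round(P,3),((np.array(tproj("scene",P))-[150,110])*[2.5,2.4]+[400,0]).round(0))
print(p,M.round(3),o["q"])
E
```

```text
192 0.066 [0.523  0.1265 0.066 ]
192 0.089 [0.523  0.1333 0.089 ]
192 0.1 [0.523  0.1365 0.1   ]
228 0.066 [0.5228 0.1017 0.066 ]
228 0.089 [0.5229 0.1116 0.089 ]
228 0.1 [0.5229 0.1164 0.1   ]
[0.523 0.13  0.089] [252. 198.]
[0.523 0.09  0.089] [252. 261.]
[0.523 0.13  0.066] [252. 187.]
[0.523 0.11  0.07 ] [252. 219.]
[0.523 0.11  0.092] [252. 234.]
[0.523 0.13  0.089] [579. 110.]
[0.523 0.09  0.089] [591. 121.]
[0.523 0.13  0.066] [579. 125.]
[0.523 0.11  0.07 ] [585. 128.]
[0.523 0.11  0.092] [585. 114.]
[0.52299502 0.10958581 0.0924551 ] [[ 0.005  1.     0.   ]
 [ 1.    -0.005  0.   ]
 [ 0.     0.    -1.   ]] [-1.57451894e-02  2.43521307e-01  1.81182214e+00  2.23329756e-05
  1.08595284e+00 -1.03049679e-02]
```

The fingers shut above the tab: both views put the tips at about z = 0.107, higher than nominal. I'll reopen them and feel downward carefully.

```bash
python3 -m pendant '[[0,0,0,0],[0,0,0,0],[0,0,0.3,0],[0,0,0.5,0],[0,0,0.5,0]]' 0.35 && python3 -m pendant '[[0,0,0.3,0],[0,0,0.5,0],[0,0,0.5,0]]'
python3 - <<'E'
from h import *
a=imaging.camera("wrist")[:,:,::-1];p,M,o=tool();print(p)
b=imaging.camera("scene")[:,:,::-1][130:190,185:265]
cv2.imwrite("pics/w3.png",np.hstack([cv2.resize(a[150:384,130:390],(333,300)),cv2.resize(b,(400,300))]))
E
```

```text
time_s: 3.63
eef_pos: [0.5224, 0.1096, 0.0866]
eef_rot: [-0.0, 0.709, 0.705, -0.0]
wrist_force: [-0.3, -0.4, 0.4]
opening: 0.35
grasp_force: 0.0
time_s: 3.88
eef_pos: [0.5225, 0.1095, 0.0816]
eef_rot: [-0.0, 0.709, 0.705, -0.0]
wrist_force: [0.4, 0.2, 0.8]
opening: 0.347
grasp_force: 0.0
[0.52262551 0.10954387 0.0818576 ]
```

View pics/w3.png

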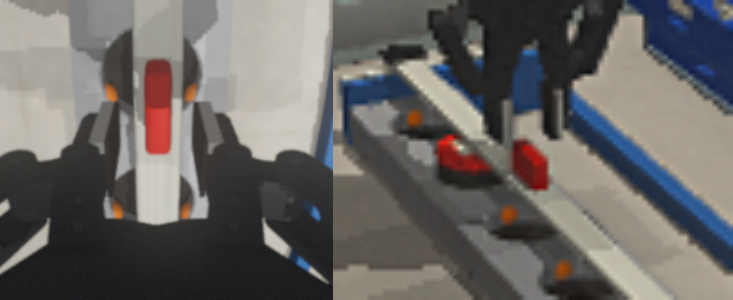

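```bash
python3 -m pendant '[[0,0,0.4,0],[0,0,0.8,0],[0,0,1.0,0],[0,0,1.0,0]]' && python3 -m pendant '[[0,0,0.3,0],[0,0,0.6,0],[0,0,0.8,0],[0,0,0.8,0]]' && python3 -m pendant '[[0,0,0,0],[0,0,0,0],[0,0,0,0],[0,0,0,0],[0,0,0,0],[0,0,0,0]]' 0
```

```text
time_s: 4.32
eef_pos: [0.5223, 0.1096, 0.0715]
eef_rot: [-0.001, 0.709, 0.705, -0.0]
wrist_force: [-0.2, -0.1, 0.7]
opening: 0.354
grasp_force: 0.0
time_s: 4.65
eef_pos: [0.5225, 0.1096, 0.0636]
eef_rot: [-0.0, 0.709, 0.705, -0.0]
wrist_force: [-0.1, 0.2, -0.5]
opening: 0.351
grasp_force: 0.0
time_s: 5.15
eef_pos: [0.5231, 0.1095, 0.0645]
eef_rot: [0.0, 0.709, 0.705, 0.0]
wrist_force: [-0.3, 0.8, 0.8]
opening: 0.12
grasp_force: 61.1
```

```bash
python3 -m pendant '[[0,0.5,0,0],[0,1.5,0,0],[0,2.5,0,0],[0,3.5,0,0],[0,4.5,0,0],[0,5.5,0,0],[0,6.5,0,0],[0,7.5,0,0],[0,8.3,0,0],[0,8.7,0,0],[0,8.8,0,0],[0,8.8,0,0]]' && python3 -m pendant '[[0,0.1,0,0],[0,0.2,0,0],[0,0.2,0,0]]'
```

```text
time_s: 6.15
eef_pos: [0.6093, 0.1091, 0.0644]
eef_rot: [-0.001, 0.709, 0.705, -0.002]
wrist_force: [-8.4, 0.4, 9.8]
opening: 0.116
grasp_force: 62.3
time_s: 6.4
eef_pos: [0.6093, 0.1091, 0.0644]
eef_rot: [-0.003, 0.709, 0.705, -0.003]
wrist_force: [-16.0, -2.1, 15.8]
opening: 0.115
grasp_force: 63.0
```

```bash
python3 -m pendant '[[0,-0.2,0,0],[0,-0.2,0,0],[0,-0.2,0,0],[0,-0.2,-3,0],[0,-0.2,-6,0],[0,-0.2,-10,0],[-2,-4,-13,0],[-4,-8,-14,0],[-4,-9,-14,0],[-4,-9,-14,0],[-4,-9,-14,0]]' 0.4
python3 - <<'E'
from h import *
p,M,o=tool();a=imaging.camera("wrist")[:,:,::-1];np.savez("w4.npz",p=p,M=M)
cv2.imwrite("pics/w4.png",cv2.resize(a,(800,600),interpolation=cv2.INTER_CUBIC))
cv2.imwrite("pics/t4.png",imaging.camera("top")[:,:,::-1]);print(p)
E
```

```text
time_s: 7.32
eef_pos: [0.5228, 0.0692, 0.2051]
eef_rot: [0.001, 0.709, 0.705, 0.001]
wrist_force: [0.4, 0.0, 0.2]
opening: 0.399
grasp_force: 0.0
[0.5227722  0.06919754 0.2050588 ]
```

View pics/w4.png

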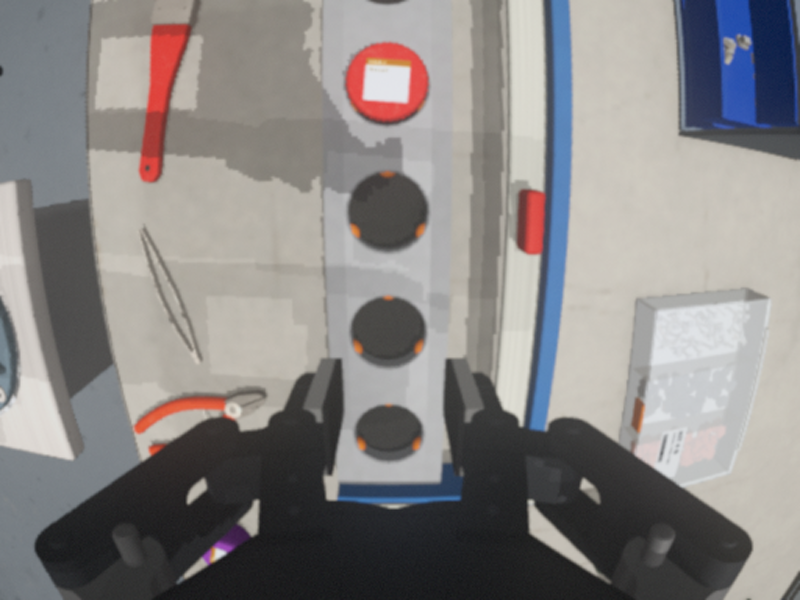

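```bash
python3 - <<'E'
from h import *
w=np.load("w4.npz");p,M=w["p"],w["M"];s=.64
S={}
for n,u,v,z,y in[(2,388,83,.054,90),(3,388,210,.034,0),(4,389,331,.034,-90),(5,390,432,.034,-180)]:
    P=wr(u*s,v*s,z,p,M);S[n]=P;print(n,P.round(4),"rack y0",round(P[1]-y/1000,4))
for z in(-.02,-.01,0,.01,.02):print(z,[(np.array(wproj(p+M@[x,.017,z],p,M))/s).round(0) for x in(-.011,.011)])
E
```

```text
2 [0.5206 0.1949 0.054 ] rack y0 0.1049
3 [0.5198 0.1089 0.034 ] rack y0 0.1089
4 [0.5198 0.0191 0.034 ] rack y0 0.1091
5 [ 0.5197 -0.0699  0.034 ] rack y0 0.1101
-0.02 [array([444., 419.]), array([447., 359.])]
-0.01 [array([441., 404.]), array([444., 348.])]
0 [array([439., 391.]), array([441., 337.])]
0.01 [array([436., 380.]), array([438., 327.])]
0.02 [array([434., 369.]), array([436., 319.])]
```

```bash
cat >> h.py <<'E'
def lids(z=.036):
    p,M,o=tool();a=imaging.camera("wrist");h=cv2.cvtColor(a,cv2.COLOR_RGB2HSV)
    m=(((h[...,0]<6)|(h[...,0]>174))&(h[...,1]>170)&(h[...,2]>70)).astype(np.uint8)
    c,_=cv2.findContours(m,cv2.RETR_EXTERNAL,cv2.CHAIN_APPROX_NONE);out=[]
    for k in c:
        if cv2.contourArea(cv2.convexHull(k))<300: continue
        (u,v),r=cv2.minEnclosingCircle(k);P=wr(u,v,z,p,M);out.append((round(u),round(v),round(r,1),P[:2].round(4).tolist()))
    return a,out
E
python3 -m pendant '[[-30,5.7,1,90],[-30,5.7,1,90],[-30,5.7,1,90],[-30,5.7,1,90],[-30,5.7,1,90],[-30,5.7,1,90],[-30,5.7,1,90],[-30,5.7,1,90],[-30,5.7,1,90],[-30,5.7,1,90],[-30,5.7,1,90],[-30,5.7,1,90]]' 0.9 &&  python3 -m pendant '[[0,0,0,5],[0,0,0,5],[0,0,0,5]]'
python3 - <<'E'
from h import *
a,l=lids();print(l);p,M,o=tool();print(p,M.round(3),o['q'])
cv2.imwrite("pics/w5.png",a[:,:,::-1])
print(go([*l[0][3],.1],90))
E
```

```text
time_s: 8.42
eef_pos: [0.5788, -0.2311, 0.1928]
eef_rot: [-0.0, 1.0, 0.03, -0.001]
wrist_force: [-0.2, -0.2, -0.0]
opening: 0.902
grasp_force: 0.0
time_s: 8.67
eef_pos: [0.5786, -0.2307, 0.1932]
eef_rot: [-0.0, 1.0, -0.009, -0.0]
wrist_force: [-0.1, -0.3, -0.6]
opening: 0.902
grasp_force: 0.0
[(20, 300, 23.5, [0.3689, 0.1712]), (382, 271, 13.8, [0.4462, -0.4]), (256, 267, 20.5, [0.4626, -0.235]), (397, 180, 20.7, [0.569, -0.4029]), (252, 168, 23.5, [0.5838, -0.2325])]
[ 0.57846415 -0.23068589  0.19343487] [[ 1.    -0.019 -0.001]
 [-0.019 -1.     0.001]
 [-0.001 -0.001 -1.   ]] [-5.69797172e-01  3.08227034e-01  1.50521307e+00  5.94179999e-05
  1.32906795e+00  1.01967464e+00]
(array([-21.7 , -39.78,   9.38]), 'tooly', np.float64(-91.1), 'roll', np.float64(-1.0708545395196438))
```

View pics/w5.png

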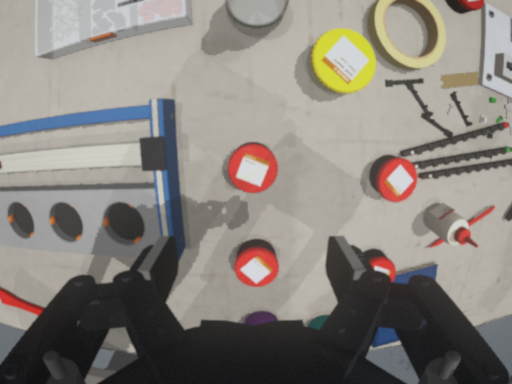

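The view shows spare 1 at (252,168), spare 2 at (256,264) and spare 3 at (397,180), with the purple, turquoise and grease pots clear of them. Next I descend over spare 1.

```bash
python3 -m pendant '[[0.3,0.1,3,-1],[0.3,0.1,7,-1],[0.3,0.1,11,-1],[0.3,0.1,14,-1],[0.3,0.1,16.5,-1],[0.3,0.1,18,-1],[0.3,0.1,18.3,-1],[0.3,0.1,18.3,-1]]' && python3 -m pendant '[[0,0,0,0],[0,0,0,0],[0,0,0,0],[0,0,0,0],[0,0,0,0],[0,0,0,0]]' 0.4
python3 - <<'E'
from h import *
b=imaging.camera("scene")[:,:,::-1];u,v=map(int,tproj("scene",[.58,-.23,.03]))
p,M,o=tool();print(p,[((np.array(tproj("scene",[.58,-.2,z]))-[u-40,v-40])*8).round() for z in(0,.02,.04)])
cv2.imwrite("pics/w6.png",cv2.resize(b[v-40:v+30,u-40:u+50],None,fx=8,fy=8,interpolation=cv2.INTER_CUBIC))
E
```

```text
time_s: 9.38
eef_pos: [0.5803, -0.2313, 0.0098]
eef_rot: [-0.001, 1.0, -0.001, -0.001]
wrist_force: [-0.2, -0.3, -0.5]
opening: 0.901
grasp_force: 0.0
time_s: 9.88
eef_pos: [0.5828, -0.2329, 0.0138]
eef_rot: [0.001, 1.0, -0.002, 0.002]
wrist_force: [0.7, 0.3, 6.8]
opening: 0.595
grasp_force: 62.9
[ 0.58282481 -0.23288162  0.01382442] [array([278., 350.]), array([281., 305.]), array([284., 259.])]
```

View pics/w6.png

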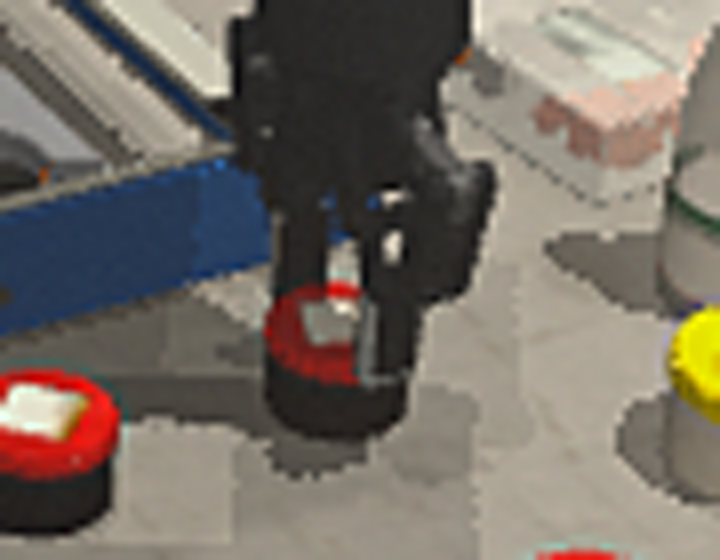

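The pads are on the lid with their tips just below its rim. Now I'll reopen, turn 90° and regrip, so the pot is centred both ways.

```bash
python3 -m pendant '[[0,0,0,0],[0,0,0,0],[0,0,0,0],[0,0,0,-90],[0,0,0,-90],[0,0,0,-90],[0,0,0,-90],[0,0,0,-90],[0,0,0,-90],[0,0,0,-90],[0,0,0,-90],[0,0,0,-90]]' 0.9 && python3 -m pendant '[[0,0,0,-27],[0,0,0,-27],[0,0,0,-27],[0,0,0,-27],[0,0,0,-27]]' && python3 -m pendant '[[0,0,0,0],[0,0,0,0],[0,0,0,0],[0,0,0,0],[0,0,0,0],[0,0,0,0]]' 0.4 && python3 -c "
from h import *
print(go([.521,-.0705,.1],0))"
```

```text
time_s: 10.93
eef_pos: [0.5808, -0.2317, 0.011]
eef_rot: [-0.0, 0.845, 0.534, -0.0]
wrist_force: [0.8, 0.9, 0.1]
opening: 0.901
grasp_force: 0.0
time_s: 11.35
eef_pos: [0.5807, -0.2317, 0.011]
eef_rot: [-0.0, 0.698, 0.716, -0.0]
wrist_force: [0.1, -0.4, 0.6]
opening: 0.899
grasp_force: 0.0
time_s: 11.85
eef_pos: [0.5815, -0.2321, 0.0119]
eef_rot: [0.001, 0.7, 0.714, 0.0]
wrist_force: [-0.6, 0.6, 5.6]
opening: 0.597
grasp_force: 62.8
(array([16.28, -5.72, -8.82]), 'tooly', np.float64(1.1), 'roll', np.float64(1.1476091267496429))
```

```bash
python3 -m pendant '[[0,0,-1,0],[0,0,-4,0],[0,0,-7,0],[3,-1,-9,1],[7,-2.5,-9,1],[11,-4,-9,1],[14,-5,-9,1],[15.8,-5.7,-9,1],[16.2,-6,-9,1],[16.2,-6,-9,1],[16.2,-6,-9,1]]'; python3 - <<'E'
from h import *
p,M,o=tool();print(p,o["wrist_force"],go([.52,-.0705,.06],-.4))
a=imaging.camera("wrist")[:,:,::-1];cv2.imwrite("pics/w7.png",cv2.resize(a,(800,600),interpolation=cv2.INTER_CUBIC))
E
```

```text
time_s: 12.77
eef_pos: [0.5181, -0.0717, 0.1016]
eef_rot: [0.001, 0.706, 0.708, 0.0]
wrist_force: [0.2, -0.5, -1.4]
opening: 0.599
grasp_force: 62.9
[ 0.51809632 -0.07173348  0.10163163] [ 0.1749524  -0.51229162 -1.39031313] (array([0.13, 0.19, 4.16]), 'tooly', np.float64(0.2), 'roll', np.float64(0.602763458684791))
```

View pics/w7.png

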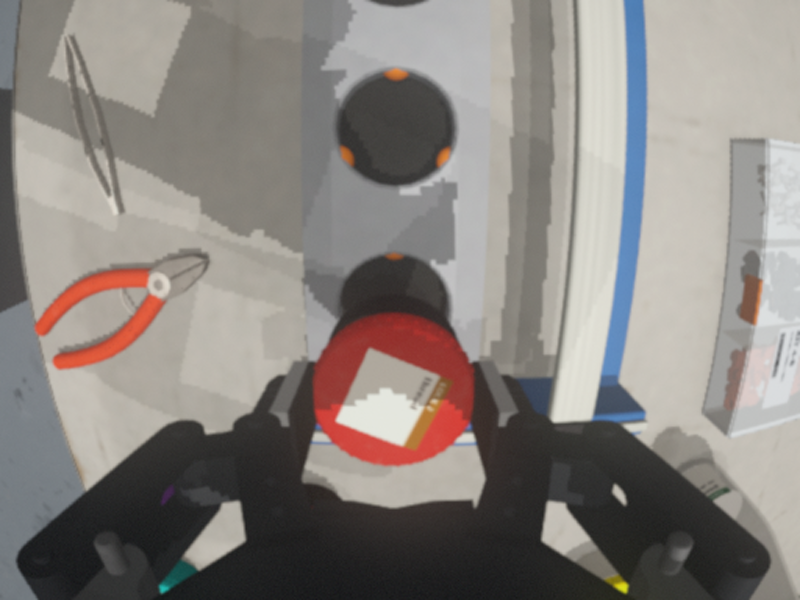

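The pot is held square, with its lid at (393,389). Socket 4's rim is at (396,127) and socket 5 lies just under the pot. Now the in-hand offset and the socket check.

```bash
python3 - <<'E'
from h import *
p,M,o=tool()
print("pot",wr(393*.64,389*.64,p[2]+.024,p,M)-p,"s4",wr(396*.64,127*.64,.034,p,M), "s5 top edge",wr(395*.64,253*.64,.034,p,M),"L/R s5",wr(340*.64,300*.64,.034,p,M),wr(450*.64,300*.64,.034,p,M))
E
```

```text
pot [-0.00016963  0.00267847  0.024     ] s4 [0.51950123 0.01693769 0.034     ] s5 top edge [ 0.51923777 -0.04379933  0.034     ] L/R s5 [ 0.49180949 -0.0676731   0.034     ] [ 0.54689056 -0.0675369   0.034     ]
```

```bash
python3 -m pendant '[[0,0.15,1.5,0.6],[0,0.15,3,0.6],[0,0.15,4.5,0.6],[0,0.15,5.2,0.6],[0,0.15,5.2,0.6],[0,0.15,5.2,0.6]]' && python3 -m pendant '[[0,0,0.2,0],[0,0,0.4,0],[0,0,0.5,0],[0,0,0.5,0]]' && python3 -m pendant '[[0,0,0.2,0],[0,0,0.3,0],[0,0,0.3,0]]'
```

```text
time_s: 13.32
eef_pos: [0.5193, -0.0719, 0.0491]
eef_rot: [-0.0, 0.71, 0.704, -0.0]
wrist_force: [0.7, 0.1, -1.5]
opening: 0.596
grasp_force: 62.9
time_s: 13.65
eef_pos: [0.5193, -0.0712, 0.0445]
eef_rot: [0.0, 0.71, 0.705, 0.0]
wrist_force: [0.7, 0.1, -1.1]
opening: 0.599
grasp_force: 62.9
time_s: 13.9
eef_pos: [0.5195, -0.0711, 0.0416]
eef_rot: [0.0, 0.71, 0.705, 0.0]
wrist_force: [0.0, 0.3, 3.2]
opening: 0.602
grasp_force: 63.3
```

```bash
python3 -m pendant '[[0,0,0.03,6],[0,0,0.06,12],[0,0,0.09,18],[0,0,0.12,24],[0,0,0.15,30],[0,0,0.18,24],[0,0,0.21,18],[0,0,0.24,12],[0,0,0.27,6],[0,0,0.3,0],[0,0,0.33,-6],[0,0,0.36,-12]]' && python3 -m pendant '[[0,0,0.03,-6],[0,0,0.06,-12],[0,0,0.09,-18],[0,0,0.12,-12],[0,0,0.15,-6],[0,0,0.18,0],[0,0,0.21,6],[0,0,0.24,12],[0,0,0.27,18],[0,0,0.3,24],[0,0,0.33,30],[0,0,0.36,36]]'; python3 -c "
from h import *
print(tool()[2]['torque'])"
```

```text
time_s: 14.9
eef_pos: [0.5184, -0.0709, 0.0378]
eef_rot: [-0.001, 0.63, 0.776, -0.0]
wrist_force: [-3.5, 1.4, 4.0]
opening: 0.6
grasp_force: 63.4
time_s: 15.9
eef_pos: [0.5188, -0.0707, 0.0339]
eef_rot: [-0.0, 0.842, 0.54, -0.0]
wrist_force: [-2.4, 0.3, 0.3]
opening: 0.606
grasp_force: 63.0
[0.0699738  0.27639107 0.42843329]
```

```bash
python3 -m pendant '[[0,0,0.03,-6],[0,0,0.06,-12],[0,0,0.09,-18],[0,0,0.12,-24],[0,0,0.15,-30],[0,0,0.18,-36],[0,0,0.21,-42],[0,0,0.24,-48],[0,0,0.27,-54],[0,0,0.3,-48],[0,0,0.33,-42],[0,0,0.36,-36]]' && python3 -m pendant '[[0,0,0.03,6],[0,0,0.06,12],[0,0,0.09,18],[0,0,0.12,24],[0,0,0.15,30],[0,0,0.18,36],[0,0,0.21,30],[0,0,0.24,24],[0,0,0.27,18],[0,0,0.3,12],[0,0,0.33,6],[0,0,0.36,0]]'
```

```text
time_s: 16.9
eef_pos: [0.5183, -0.0707, 0.0301]
eef_rot: [-0.001, 0.633, 0.774, -0.0]
wrist_force: [0.1, 3.1, -0.5]
opening: 0.603
grasp_force: 63.0
time_s: 17.9
eef_pos: [0.5188, -0.0707, 0.028]
eef_rot: [-0.001, 0.63, 0.776, -0.0]
wrist_force: [-7.7, 3.0, 15.3]
opening: 0.605
grasp_force: 64.2
```

```bash
python3 -m pendant '[[0,0,-0.2,0],[0,0,-0.2,0]]' && python3 -m pendant '[[0,0,0,0],[0,0,0,0],[0,0,0,0],[0,0,0,0],[0,0,-3,0],[0,0,-6,0],[0,0,-10,0],[0,0,-12,0],[0,0,-13,0]]' 0.85; python3 - <<'E'
from h import *
p,M,o=tool();a=imaging.camera("wrist")[:,:,::-1];cv2.imwrite("pics/w8.png",a);print(p)
print(go([.4577,-.2323,.16],90))
E
```

```text
time_s: 18.07
eef_pos: [0.5184, -0.0708, 0.0291]
eef_rot: [-0.001, 0.632, 0.775, -0.0]
wrist_force: [-4.8, 0.2, 4.7]
opening: 0.599
grasp_force: 63.3
time_s: 18.82
eef_pos: [0.5214, -0.0719, 0.1627]
eef_rot: [0.003, 0.632, 0.775, 0.001]
wrist_force: [0.6, 0.4, -0.1]
opening: 0.851
grasp_force: 0.0
[ 0.52137172 -0.07190973  0.16274639]
(array([-14.43,  -9.47,   0.29]), 'tooly', np.float64(11.6), 'roll', np.float64(-78.39976808422557))
```

View pics/w8.png

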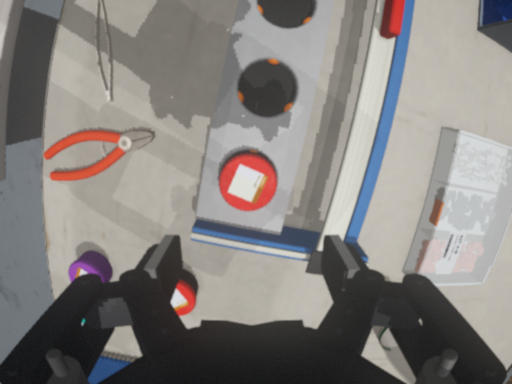

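Spare 1 is seated in socket 5 at (248,181). On to spare 2.

```bash
python3 -m pendant '[[-14.4,-9.5,0,-78],[-14.4,-9.5,0,-78],[-14.4,-9.5,0,-78],[-14.4,-9.5,0,-78],[-14.4,-9.5,0,-78],[-14.4,-9.5,0,-78],[-14.4,-9.5,0,-78],[-14.4,-9.5,0,-78],[-14.4,-9.5,0,-78],[-14.4,-9.5,0,-78],[-14.4,-9.5,0,-78],[-14.4,-9.5,0,-78]]' 0.9; python3 - <<'E'
from h import *
a,l=lids();print(l);p,M,o=tool();print(p,M[:,1].round(2))
E
```

```text
time_s: 19.87
eef_pos: [0.4541, -0.2306, 0.1566]
eef_rot: [-0.001, 0.0, 1.0, 0.001]
wrist_force: [0.6, 0.2, 0.4]
opening: 0.9
grasp_force: 0.0
[(106, 270, 18.2, [0.5601, -0.4028]), (399, 244, 23.6, [0.5251, -0.0648]), (247, 186, 26.0, [0.4581, -0.235]), (95, 162, 20.0, [0.4311, -0.3932]), (375, 60, 51.9, [0.3322, -0.1122]), (392, 55, 50.6, [0.3242, -0.0933])]
[ 0.45407352 -0.23057236  0.15664864] [0. 1. 0.]
```

```bash
python3 -m pendant '[[-0.4,-0.2,4,0],[-0.4,-0.2,8,0],[-0.4,-0.2,11.5,0],[-0.4,-0.2,13.5,0],[-0.4,-0.2,14.5,0],[-0.4,-0.2,14.7,0],[-0.4,-0.2,14.7,0]]' && python3 -m pendant '[[0,0,0,0],[0,0,0,0],[0,0,0,0],[0,0,0,0],[0,0,0,0]]' 0.4 && python3 -m pendant '[[0,0,0,0],[0,0,0,0],[0,0,0,0],[0,0,0,90],[0,0,0,90],[0,0,0,90],[0,0,0,90],[0,0,0,90],[0,0,0,90],[0,0,0,90],[0,0,0,90],[0,0,0,90]]' 0.9 && python3 -m pendant '[[0,0,0,26],[0,0,0,26],[0,0,0,26],[0,0,0,26],[0,0,0,26]]' && python3 -m pendant '[[0,0,0,0],[0,0,0,0],[0,0,0,0],[0,0,0,0],[0,0,0,0],[0,0,0,0]]' 0.4; python3 -c "
from h import *
print(go([.5194,.0192,.1],-.4))"
```

```text
time_s: 20.5
eef_pos: [0.4587, -0.233, 0.0112]
eef_rot: [-0.001, 0.004, 1.0, 0.0]
wrist_force: [-0.3, -0.4, 0.6]
opening: 0.904
grasp_force: 0.0
time_s: 20.92
eef_pos: [0.4604, -0.2344, 0.0142]
eef_rot: [0.001, 0.004, 1.0, -0.001]
wrist_force: [-1.7, 1.1, 6.6]
opening: 0.598
grasp_force: 61.1
time_s: 21.92
eef_pos: [0.4591, -0.2333, 0.012]
eef_rot: [0.0, 0.539, 0.842, -0.0]
wrist_force: [-0.0, -0.9, 0.2]
opening: 0.9
grasp_force: 0.0
time_s: 22.33
eef_pos: [0.4591, -0.2334, 0.012]
eef_rot: [0.0, 0.713, 0.701, 0.0]
wrist_force: [0.3, -0.3, 0.6]
opening: 0.903
grasp_force: 0.0
time_s: 22.83
eef_pos: [0.4593, -0.2335, 0.0126]
eef_rot: [0.0, 0.712, 0.702, -0.0]
wrist_force: [-1.8, 0.7, 5.6]
opening: 0.597
grasp_force: 61.2
(array([25.34,  5.69, -8.75]), 'tooly', np.float64(-0.7), 'roll', np.float64(-0.3453196550006794))
```

```bash
python3 -m pendant '[[0,0,-1,0],[0,0,-4,0],[0,0,-7,0],[2,0.5,-9,0],[5.5,1.5,-9,0],[9.5,2.3,-9,0],[13.5,3.2,-9,0],[17.5,4,-9,0],[21,5,-9,0],[24,5.5,-9,0],[25.2,5.7,-9,0],[25.4,5.7,-9,0]]' && python3 -m pendant '[[0,0,0,0],[0,0,0,0]]'; python3 -c "
from h import *
p,M,o=tool();print(p,go([.5194,.0192,.05],-.4))"
```

```text
time_s: 23.83
eef_pos: [0.5198, 0.0221, 0.1021]
eef_rot: [-0.0, 0.711, 0.703, 0.0]
wrist_force: [-0.3, -0.0, -0.5]
opening: 0.604
grasp_force: 62.9
time_s: 24.0
eef_pos: [0.5197, 0.0188, 0.1019]
eef_rot: [0.0, 0.712, 0.702, -0.0]
wrist_force: [-0.4, 0.3, -1.2]
opening: 0.602
grasp_force: 62.9
[0.51967139 0.0187804  0.10193926] (array([ 0.04, -0.03,  5.19]), 'tooly', np.float64(-0.9), 'roll', np.float64(-0.46344949996959883))
```

```bash
python3 -m pendant '[[0,0,1.5,0],[0,0,3,0],[0,0,4.5,0],[0,0,5.2,0],[0,0,5.2,0]]' && python3 -m pendant '[[0,0,0.2,0],[0,0,0.4,0],[0,0,0.6,0],[0,0,0.8,0],[0,0,0.8,0]]'
```

```text
time_s: 24.42
eef_pos: [0.5182, 0.0186, 0.0482]
eef_rot: [-0.001, 0.713, 0.701, -0.001]
wrist_force: [-0.2, 0.2, -0.8]
opening: 0.601
grasp_force: 62.9
time_s: 24.83
eef_pos: [0.5204, 0.0197, 0.0424]
eef_rot: [0.001, 0.712, 0.702, 0.0]
wrist_force: [-0.3, 0.2, 1.8]
opening: 0.6
grasp_force: 63.3
```

```bash
python3 -m pendant '[[0,0,0.03,6],[0,0,0.06,12],[0,0,0.09,18],[0,0,0.12,24],[0,0,0.15,30],[0,0,0.18,24],[0,0,0.21,18],[0,0,0.24,12],[0,0,0.27,6],[0,0,0.3,0],[0,0,0.33,-6],[0,0,0.36,-12]]' && python3 -m pendant '[[0,0,0.03,-6],[0,0,0.06,-12],[0,0,0.09,-18],[0,0,0.12,-12],[0,0,0.15,-6],[0,0,0.18,0],[0,0,0.21,6],[0,0,0.24,12],[0,0,0.27,18],[0,0,0.3,24],[0,0,0.33,30],[0,0,0.36,36]]' &&  python3 -m pendant '[[0,0,0.03,-6],[0,0,0.06,-12],[0,0,0.09,-18],[0,0,0.12,-24],[0,0,0.15,-30],[0,0,0.18,-36],[0,0,0.21,-42],[0,0,0.24,-48],[0,0,0.27,-54],[0,0,0.3,-48],[0,0,0.33,-42],[0,0,0.36,-36]]'
```

```text
time_s: 25.83
eef_pos: [0.519, 0.0197, 0.0387]
eef_rot: [-0.001, 0.633, 0.774, -0.001]
wrist_force: [-6.2, 0.7, 5.6]
opening: 0.602
grasp_force: 63.5
time_s: 26.83
eef_pos: [0.5195, 0.0198, 0.0347]
eef_rot: [0.0, 0.844, 0.537, -0.0]
wrist_force: [0.3, 1.4, -0.8]
opening: 0.601
grasp_force: 63.0
time_s: 27.83
eef_pos: [0.5188, 0.0196, 0.031]
eef_rot: [-0.001, 0.636, 0.771, -0.001]
wrist_force: [-3.8, 0.0, 1.3]
opening: 0.599
grasp_force: 63.2
```

```bash
python3 -m pendant '[[0,0,0.03,6],[0,0,0.06,12],[0,0,0.09,18],[0,0,0.12,24],[0,0,0.15,30],[0,0,0.18,36],[0,0,0.21,30],[0,0,0.24,24],[0,0,0.27,18],[0,0,0.3,12],[0,0,0.33,6],[0,0,0.36,0]]'
```

```text
time_s: 28.83
eef_pos: [0.5193, 0.0194, 0.0286]
eef_rot: [-0.0, 0.633, 0.774, -0.001]
wrist_force: [-7.8, -0.4, 12.4]
opening: 0.601
grasp_force: 64.5
```

Home again: 12 N with the bed sunk. I'll release and go over spare 3.

```bash
python3 -m pendant '[[0,0,-0.2,0],[0,0,-0.2,0]]' && python3 -m pendant '[[0,0,0,0],[0,0,0,0],[0,0,0,0],[0,0,0,0],[0,0,-3,0],[0,0,-6,0],[0,0,-10,0],[0,0,-14,0],[0,0,-16,0],[0,0,-16,0]]' 0.85; python3 - <<'E'
from h import *
print(go([.565,-.4025,.18],90)); print("oil",px2w("top",638*.64,337*.64,.1),tool()[0])
E
```

```text
time_s: 29.0
eef_pos: [0.5189, 0.0198, 0.03]
eef_rot: [-0.001, 0.635, 0.773, -0.001]
wrist_force: [-5.1, -1.8, 5.3]
opening: 0.6
grasp_force: 63.6
time_s: 29.83
eef_pos: [0.5236, 0.0193, 0.1957]
eef_rot: [0.005, 0.635, 0.772, 0.003]
wrist_force: [1.3, -0.6, 1.1]
opening: 0.849
grasp_force: 0.0
(array([-42.17,  -4.12,   1.7 ]), 'tooly', np.float64(11.2), 'roll', np.float64(-78.84080811830711))
oil [ 0.49773422 -0.47563143  0.1       ] [0.52362103 0.01927921 0.19573767]
```

```bash
python3 -m pendant '[[-42,-4,1.7,101],[-42,-4,1.7,101],[-42,-4,1.7,101],[-42,-4,1.7,101],[-42,-4,1.7,101],[-42,-4,1.7,101],[-42,-4,1.7,101],[-42,-4,1.7,101],[-42,-4,1.7,101],[-42,-4,1.7,101],[-42,-4,1.7,101],[-42,-4,1.7,101]]' 0.9; python3 -m pendant '[[0,0,0,15],[0,0,0,15],[0,0,0,15],[0,0,0,15]]';  python3 - <<'E'
from h import *
a,l=lids();print(l);p,M,o=tool();print(p,M[:,1].round(2),o['q'],go([.565,-.4025,.01],90))
cv2.imwrite("pics/w9.png",a[:,:,::-1])
E
```

```text
time_s: 30.83
eef_pos: [0.5605, -0.4033, 0.17]
eef_rot: [-0.001, 0.992, 0.127, -0.001]
wrist_force: [0.4, 0.8, -0.8]
opening: 0.901
grasp_force: 0.0
time_s: 31.17
eef_pos: [0.5614, -0.3997, 0.1713]
eef_rot: [-0.001, 1.0, 0.003, -0.001]
wrist_force: [1.2, 0.6, 0.6]
opening: 0.896
grasp_force: 0.0
[(247, 280, 21.8, [0.4402, -0.3964]), (6, 213, 18.8, [0.5139, -0.0618]), (229, 177, 24.9, [0.5622, -0.3781])]
[ 0.56150952 -0.39967751  0.17153255] [ 0.01 -1.   -0.  ] [-7.90370442e-01  4.70043692e-01  1.33304119e+00  3.27578873e-05
  1.33967560e+00  7.73259308e-01] (array([ 0.36,  0.3 , 16.15]), 'tooly', np.float64(-89.6), 'roll', np.float64(0.4101640613288282))
```

View pics/w9.png

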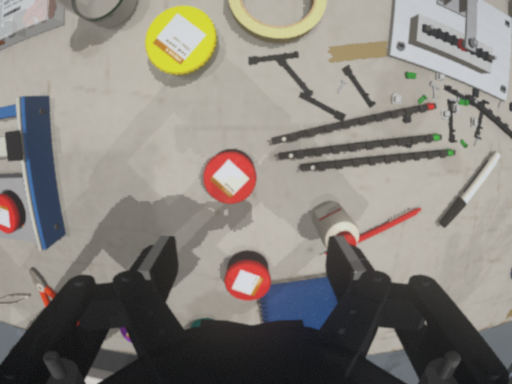

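Spare 3 was knocked: its lid is at (229,177), which puts it at (0.562,-0.378). The oil bottle at (340,225) is clear. I'll aim at the new position.

```bash
python3 -m pendant '[[0,-1.2,0,0],[0,-2.2,3,0],[0,-2.2,7,0],[0,-2.2,10.5,0],[0,-2.2,13.5,0],[0,-2.2,15.5,0],[0,-2.2,16.1,0],[0,-2.2,16.1,0]]' && python3 -m pendant '[[0,0,0,0],[0,0,0,0],[0,0,0,0],[0,0,0,0],[0,0,0,0]]' 0.4 && python3 -m pendant '[[0,0,0,0],[0,0,0,0],[0,0,0,0],[0,0,0,-90],[0,0,0,-90],[0,0,0,-90],[0,0,0,-90],[0,0,0,-90],[0,0,0,-90],[0,0,0,-90],[0,0,0,-90],[0,0,0,-90]]' 0.9 && python3 -m pendant '[[0,0,0,-26],[0,0,0,-26],[0,0,0,-26],[0,0,0,-26],[0,0,0,-26]]' && python3 -m pendant '[[0,0,0,0],[0,0,0,0],[0,0,0,0],[0,0,0,0],[0,0,0,0],[0,0,0,0]]' 0.4; python3 -c "
from h import *
print(go([.520,.1092,.1],-.4))"
```

```text
time_s: 31.88
eef_pos: [0.5605, -0.376, 0.0093]
eef_rot: [-0.002, 1.0, 0.003, -0.002]
wrist_force: [-0.6, -0.2, -0.2]
opening: 0.898
grasp_force: 0.0
time_s: 32.3
eef_pos: [0.5634, -0.3794, 0.0147]
eef_rot: [0.002, 1.0, 0.002, 0.002]
wrist_force: [-0.2, 1.5, 7.2]
opening: 0.597
grasp_force: 62.9
time_s: 33.3
eef_pos: [0.5615, -0.3779, 0.0113]
eef_rot: [-0.0, 0.843, 0.537, -0.0]
wrist_force: [0.5, -1.2, -0.2]
opening: 0.902
grasp_force: 0.0
time_s: 33.72
eef_pos: [0.5615, -0.3779, 0.0113]
eef_rot: [-0.0, 0.702, 0.712, -0.0]
wrist_force: [-0.4, -0.1, 1.7]
opening: 0.9
grasp_force: 0.0
time_s: 34.22
eef_pos: [0.562, -0.3784, 0.012]
eef_rot: [0.001, 0.703, 0.711, 0.0]
wrist_force: [0.4, -0.4, 4.8]
opening: 0.599
grasp_force: 62.8
(array([48.79, -3.67, -8.83]), 'tooly', np.float64(0.6), 'roll', np.float64(1.0149006428119094))
```

```bash
python3 -m pendant '[[0,0,-1,0],[0,0,-4,0],[0,0,-7,0],[2,0,-9,1],[6,-0.5,-9,1],[10,-1,-9,1],[14,-1.2,-9,1],[18,-1.5,-9,1],[22,-1.8,-9,1],[26,-2.1,-9,1],[30,-2.4,-9,1],[34,-2.6,-9,1]]' && python3 -m pendant '[[4,-0.3,0,0],[8,-0.6,0,0],[11.5,-0.9,0,0],[14,-1.1,0,0],[14.8,-1.1,0,0],[14.8,-1.1,0,0],[14.8,-1.1,0,0]]'; python3 -c "
from h import *
p,M,o=tool();print(p,go([.520,.1092,.05],-.4))"
```

```text
time_s: 35.22
eef_pos: [0.5307, -0.0363, 0.1015]
eef_rot: [-0.0, 0.709, 0.705, -0.0]
wrist_force: [0.5, 1.0, -0.8]
opening: 0.599
grasp_force: 62.9
time_s: 35.8
eef_pos: [0.5215, 0.1094, 0.1014]
eef_rot: [0.0, 0.709, 0.705, -0.0]
wrist_force: [0.6, -1.0, -1.5]
opening: 0.598
grasp_force: 62.9
[0.5215343  0.10944399 0.10141326] (array([-0.02, -0.15,  5.14]), 'tooly', np.float64(-0.3), 'roll', np.float64(0.11479693633590671))
```

```bash
python3 -m pendant '[[0,-0.1,1.5,0],[0,-0.1,3,0],[0,-0.1,4.5,0],[0,-0.1,5.1,0],[0,-0.1,5.1,0]]' && python3 -m pendant '[[0,0,0.2,0],[0,0,0.4,0],[0,0,0.6,0],[0,0,0.8,0],[0,0,0.8,0]]'
```

```text
time_s: 36.22
eef_pos: [0.5194, 0.1082, 0.0488]
eef_rot: [-0.001, 0.71, 0.704, -0.001]
wrist_force: [-0.7, 0.1, -1.4]
opening: 0.604
grasp_force: 62.9
time_s: 36.63
eef_pos: [0.521, 0.1097, 0.0427]
eef_rot: [0.0, 0.709, 0.705, 0.0]
wrist_force: [-0.4, -0.3, -0.0]
opening: 0.602
grasp_force: 63.0
```

```bash
python3 -m pendant '[[0,0,0.03,6],[0,0,0.06,12],[0,0,0.09,18],[0,0,0.12,24],[0,0,0.15,30],[0,0,0.18,24],[0,0,0.21,18],[0,0,0.24,12],[0,0,0.27,6],[0,0,0.3,0],[0,0,0.33,-6],[0,0,0.36,-12]]' && python3 -m pendant '[[0,0,0.03,-6],[0,0,0.06,-12],[0,0,0.09,-18],[0,0,0.12,-12],[0,0,0.15,-6],[0,0,0.18,0],[0,0,0.21,6],[0,0,0.24,12],[0,0,0.27,18],[0,0,0.3,24],[0,0,0.33,30],[0,0,0.36,36]]' &&  python3 -m pendant '[[0,0,0.03,-6],[0,0,0.06,-12],[0,0,0.09,-18],[0,0,0.12,-24],[0,0,0.15,-30],[0,0,0.18,-36],[0,0,0.21,-42],[0,0,0.24,-48],[0,0,0.27,-54],[0,0,0.3,-48],[0,0,0.33,-42],[0,0,0.36,-36]]'
```

```text
time_s: 37.63
eef_pos: [0.5195, 0.1098, 0.039]
eef_rot: [-0.001, 0.63, 0.777, -0.001]
wrist_force: [-5.8, -1.3, 4.6]
opening: 0.599
grasp_force: 63.3
time_s: 38.63
eef_pos: [0.52, 0.1099, 0.0353]
eef_rot: [-0.0, 0.841, 0.541, -0.001]
wrist_force: [-1.0, -0.7, -1.5]
opening: 0.602
grasp_force: 63.0
time_s: 39.63
eef_pos: [0.5192, 0.1098, 0.0314]
eef_rot: [-0.001, 0.633, 0.774, -0.001]
wrist_force: [-4.1, -0.1, 1.2]
opening: 0.606
grasp_force: 63.1
```

```bash
python3 -m pendant '[[0,0,0.03,6],[0,0,0.06,12],[0,0,0.09,18],[0,0,0.12,24],[0,0,0.15,30],[0,0,0.18,36],[0,0,0.21,30],[0,0,0.24,24],[0,0,0.27,18],[0,0,0.3,12],[0,0,0.33,6],[0,0,0.36,0]]'
```

```text
time_s: 40.63
eef_pos: [0.5196, 0.1096, 0.0285]
eef_rot: [-0.001, 0.63, 0.777, -0.001]
wrist_force: [-7.5, -4.3, 8.8]
opening: 0.602
grasp_force: 63.8
```

```bash
python3 -m pendant '[[0,0,0.03,6],[0,0,0.06,12],[0,0,0.09,18],[0,0,0.12,24],[0,0,0.12,24]]' && python3 -m pendant '[[0,0,-0.25,0],[0,0,-0.25,0]]' && python3 -m pendant '[[0,0,0,0],[0,0,0,0],[0,0,0,0],[0,0,0,0],[0,0,-3,0],[0,0,-6,0],[0,0,-10,0],[0,0,-14,0],[0,0,-16,0],[0,0,-16,0]]' 0.85; python3 - <<'E'
from h import *
print(tool()[0],go([.434,-.394,.18],90))
E
```

```text
time_s: 41.05
eef_pos: [0.5202, 0.1098, 0.0281]
eef_rot: [-0.0, 0.781, 0.625, -0.001]
wrist_force: [-6.4, -1.6, 13.0]
opening: 0.598
grasp_force: 64.2
time_s: 41.22
eef_pos: [0.5198, 0.1101, 0.0295]
eef_rot: [-0.001, 0.779, 0.627, -0.001]
wrist_force: [-4.1, 0.3, -1.1]
opening: 0.602
grasp_force: 63.5
time_s: 42.05
eef_pos: [0.5247, 0.1097, 0.1959]
eef_rot: [0.004, 0.779, 0.627, 0.004]
wrist_force: [0.3, -0.6, 0.7]
opening: 0.853
grasp_force: 0.0
[0.52467287 0.10974549 0.19585327] (array([-51.15,   1.89,   1.49]), 'tooly', np.float64(-12.3), 'roll', np.float64(77.66063263688818))
```

```bash
python3 -m pendant '[[-51,1.9,1.5,-102],[-51,1.9,1.5,-102],[-51,1.9,1.5,-102],[-51,1.9,1.5,-102],[-51,1.9,1.5,-102],[-51,1.9,1.5,-102],[-51,1.9,1.5,-102],[-51,1.9,1.5,-102],[-51,1.9,1.5,-102],[-51,1.9,1.5,-102],[-51,1.9,1.5,-102],[-51,1.9,1.5,-102]]' 0.9; python3 -c "
from h import *
print(go([.434,-.394,.18],90),tool()[2]['q'])"
```

```text
time_s: 43.05
eef_pos: [0.4403, -0.3354, 0.1752]
eef_rot: [-0.0, 0.212, 0.977, 0.0]
wrist_force: [1.1, -0.0, 0.6]
opening: 0.901
grasp_force: 0.0
(array([-1.86, -5.59, -0.49]), 'tooly', np.float64(65.5), 'roll', np.float64(-24.53193003811272)) [-8.65549290e-01  1.77329162e-01  1.70408138e+00  1.23070548e-04
  1.26100533e+00 -2.00822039e+00]
```

```bash
python3 -m pendant '[[-1.8,-5.6,0,-24.5],[-1.8,-5.6,0,-24.5],[-1.8,-5.6,0,-24.5],[-1.8,-5.6,0,-24.5],[-1.8,-5.6,0,-24.5],[-1.8,-5.6,0,-24.5]]'; python3 -c "
from h import *
a,l=lids();p,M,o=tool();print(l,p,M[:,1].round(2),o['q'])
for k in l: print(k[3],go([*k[3],.01],90))"
```

```text
time_s: 43.55
eef_pos: [0.4336, -0.392, 0.1752]
eef_rot: [-0.0, 0.004, 1.0, 0.001]
wrist_force: [-0.2, 0.9, -0.6]
opening: 0.899
grasp_force: 0.0
[(487, 241, 18.1, [0.5257, -0.0573]), (247, 178, 24.0, [0.4337, -0.3968]), (474, 94, 41.4, [0.3292, -0.1271]), (482, 88, 39.4, [0.3207, -0.111])] [ 0.43382119 -0.39187919  0.17543473] [0.01 1.   0.  ] [-9.37527100e-01  2.44207077e-01  1.62345463e+00 -1.73982938e-05
  1.27488066e+00 -2.50002943e+00]
[0.5257, -0.0573] (array([-8.92, 33.52, 16.56]), 'tooly', np.float64(89.5), 'roll', np.float64(-0.4749322769551583))
[0.4337, -0.3968] (array([-0.  , -0.5 , 16.54]), 'tooly', np.float64(89.5), 'roll', np.float64(-0.4749322769551583))
[0.3292, -0.1271] (array([10.67, 26.38, 16.57]), 'tooly', np.float64(89.5), 'roll', np.float64(-0.4749322769551583))
[0.3207, -0.111] (array([11.53, 27.98, 16.57]), 'tooly', np.float64(89.5), 'roll', np.float64(-0.4749322769551583))
```

```bash
python3 -m pendant '[[0,-0.3,3,0],[0,-0.3,7,0],[0,-0.3,11,0],[0,-0.3,14,0],[0,-0.3,16,0],[0,-0.3,16.5,0],[0,-0.3,16.5,0]]' && python3 -m pendant '[[0,0,0,0],[0,0,0,0],[0,0,0,0],[0,0,0,0],[0,0,0,0]]' 0.4 && python3 -m pendant '[[0,0,0,0],[0,0,0,0],[0,0,0,0],[0,0,0,90],[0,0,0,90],[0,0,0,90],[0,0,0,90],[0,0,0,90],[0,0,0,90],[0,0,0,90],[0,0,0,90],[0,0,0,90]]' 0.9 && python3 -m pendant '[[0,0,0,26],[0,0,0,26],[0,0,0,26],[0,0,0,26],[0,0,0,26]]' && python3 -m pendant '[[0,0,0,0],[0,0,0,0],[0,0,0,0],[0,0,0,0],[0,0,0,0],[0,0,0,0]]' 0.4; python3 -c "
from h import *
print(go([.5213,.2892,.1],-.4))"
```

```text
time_s: 44.18
eef_pos: [0.4332, -0.3937, 0.0094]
eef_rot: [-0.001, 0.003, 1.0, 0.002]
wrist_force: [-0.5, 0.7, 0.1]
opening: 0.9
grasp_force: 0.0
time_s: 44.6
eef_pos: [0.4355, -0.3963, 0.0139]
eef_rot: [0.001, 0.003, 1.0, -0.001]
wrist_force: [0.6, 3.1, 6.4]
opening: 0.605
grasp_force: 62.2
time_s: 45.6
eef_pos: [0.4339, -0.3954, 0.0112]
eef_rot: [0.0, 0.539, 0.842, -0.0]
wrist_force: [-0.3, 0.3, -0.1]
opening: 0.902
grasp_force: 0.0
time_s: 46.02
eef_pos: [0.4339, -0.3954, 0.0112]
eef_rot: [0.0, 0.713, 0.701, -0.0]
wrist_force: [0.1, 0.4, 0.5]
opening: 0.899
grasp_force: 0.0
time_s: 46.52
eef_pos: [0.4372, -0.3959, 0.0131]
eef_rot: [0.003, 0.711, 0.703, 0.001]
wrist_force: [8.6, 3.1, 6.5]
opening: 0.599
grasp_force: 61.3
(array([68.59,  7.61, -8.81]), 'tooly', np.float64(-0.7), 'roll', np.float64(-0.31211481117614426))
```

```bash
python3 -m pendant '[[0,0,-0.5,0],[0,0,-1,0],[0,0,-2,0],[0,0,-2,0]]'; python3 -c "
from h import *
a,l=lids();p,M,o=tool();print(l,p,o['opening'])
for z in (.02,.024,.028):print((np.array(wproj(p+[0,0,z],p,M))).round(0))"
```

```text
time_s: 46.85
eef_pos: [0.4346, -0.396, 0.0328]
eef_rot: [0.001, 0.712, 0.703, -0.0]
wrist_force: [0.5, -0.4, -0.8]
opening: 0.6
grasp_force: 63.5
[(277, 275, 23.3, [0.4495, -0.4219]), (246, 247, 47.8, [0.4315, -0.403])] [ 0.43439796 -0.3961056   0.03223294] 0.5985899859114162
[252. 250.]
[252. 254.]
[252. 258.]
```

```bash
python3 -m pendant '[[0,0,-3,0],[0,0,-6,0],[3,0.5,-7,0],[7,1,-7,0],[11,1.5,-7,0],[15,2,-7,0],[19,2.5,-7,0],[23,3,-7,0],[27,3.5,-7,0],[31,4,-7,0],[35,4.5,-7,0],[39,5,-7,0]]' && python3 -m pendant '[[4,0.4,0,0],[8,0.8,0,0],[12,1.2,0,0],[16,1.6,0,0],[20,2,0,0],[24,2.3,0,0],[27,2.6,0,0],[29,2.8,0,0],[29.5,2.8,0,0],[29.5,2.8,0,0],[29.5,2.8,0,0]]'; python3 -c "
from h import *
p,M,o=tool();print(p,go([.5213,.2892,.05],-.4))"
```

```text
time_s: 47.9
eef_pos: [0.4894, -0.0044, 0.1012]
eef_rot: [0.0, 0.712, 0.702, -0.0]
wrist_force: [1.0, -0.0, -1.9]
opening: 0.599
grasp_force: 63.5
time_s: 48.82
eef_pos: [0.5215, 0.2878, 0.1006]
eef_rot: [0.0, 0.712, 0.702, -0.001]
wrist_force: [-0.7, 0.4, -1.5]
opening: 0.601
grasp_force: 63.5
[0.52147273 0.287796   0.10064722] (array([ 0.14, -0.01,  5.06]), 'tooly', np.float64(-0.8), 'roll', np.float64(-0.388063827600277))
```

```bash
python3 -m pendant '[[0.2,0,1.5,0],[0.2,0,3,0],[0.2,0,4.5,0],[0.2,0,5.1,0],[0.2,0,5.1,0]]' && python3 -m pendant '[[0,0,0.2,0],[0,0,0.4,0],[0,0,0.6,0],[0,0,0.7,0],[0,0,0.7,0]]'
```

```text
time_s: 49.23
eef_pos: [0.5205, 0.2886, 0.0483]
eef_rot: [-0.001, 0.713, 0.701, -0.002]
wrist_force: [-0.6, 0.5, -1.1]
opening: 0.598
grasp_force: 63.6
time_s: 49.65
eef_pos: [0.5223, 0.2906, 0.0436]
eef_rot: [0.0, 0.712, 0.702, 0.0]
wrist_force: [0.6, -0.4, 0.1]
opening: 0.598
grasp_force: 63.6
```

```bash
python3 -m pendant '[[0,0,0.03,6],[0,0,0.06,12],[0,0,0.09,18],[0,0,0.12,24],[0,0,0.15,30],[0,0,0.18,24],[0,0,0.21,18],[0,0,0.24,12],[0,0,0.27,6],[0,0,0.3,0],[0,0,0.33,-6],[0,0,0.36,-12]]' && python3 -m pendant '[[0,0,0.03,-6],[0,0,0.06,-12],[0,0,0.09,-18],[0,0,0.12,-12],[0,0,0.15,-6],[0,0,0.18,0],[0,0,0.21,6],[0,0,0.24,12],[0,0,0.27,18],[0,0,0.3,24],[0,0,0.33,30],[0,0,0.36,36]]' &&  python3 -m pendant '[[0,0,0.03,-6],[0,0,0.06,-12],[0,0,0.09,-18],[0,0,0.12,-24],[0,0,0.15,-30],[0,0,0.18,-36],[0,0,0.21,-42],[0,0,0.24,-48],[0,0,0.27,-54],[0,0,0.3,-48],[0,0,0.33,-42],[0,0,0.36,-36]]'
```

```text
time_s: 50.65
eef_pos: [0.5206, 0.29, 0.0398]
eef_rot: [-0.001, 0.633, 0.774, -0.001]
wrist_force: [-5.0, -3.2, 5.7]
opening: 0.599
grasp_force: 64.1
time_s: 51.65
eef_pos: [0.5211, 0.29, 0.0359]
eef_rot: [0.0, 0.843, 0.537, -0.001]
wrist_force: [-3.8, -0.8, 0.1]
opening: 0.598
grasp_force: 63.7
time_s: 52.65
eef_pos: [0.5202, 0.2896, 0.0319]
eef_rot: [-0.001, 0.636, 0.772, -0.002]
wrist_force: [-6.2, -4.0, 1.4]
opening: 0.597
grasp_force: 63.8
```

```bash
python3 -m pendant '[[0,0,0.03,6],[0,0,0.06,12],[0,0,0.09,18],[0,0,0.12,24],[0,0,0.15,30],[0,0,0.18,36],[0,0,0.21,30],[0,0,0.24,24],[0,0,0.27,18],[0,0,0.3,12],[0,0,0.33,6],[0,0,0.36,0]]'
```

```text
time_s: 53.65
eef_pos: [0.5209, 0.2895, 0.0295]
eef_rot: [-0.0, 0.633, 0.774, -0.002]
wrist_force: [-8.5, -8.7, 10.1]
opening: 0.597
grasp_force: 64.8
```

```bash
python3 -m pendant '[[0,0,0.03,6],[0,0,0.06,12],[0,0,0.09,18],[0,0,0.12,24],[0,0,0.12,24]]' && python3 -m pendant '[[0,0,-0.25,0],[0,0,-0.25,0]]' && python3 -m pendant '[[0,0,0,0],[0,0,0,0],[0,0,0,0],[0,0,0,0],[0,0,-3,0],[0,0,-6,0],[0,0,-10,0],[-4,0,-14,0],[-8,0,-16,0],[-10,0,-16,0],[-10,0,-16,0],[-10,0,-16,0]]' 0.85; python3 - <<'E'
from h import *
p,M,o=tool();print(p,go([.609,.1095,.12],-.4))
a=imaging.camera("wrist")[:,:,::-1];b=imaging.camera("scene")[:,:,::-1][100:230,160:330]
cv2.imwrite("pics/w10.png",np.vstack([cv2.resize(b,(748,572),interpolation=cv2.INTER_CUBIC)]))
E
```

```text
time_s: 54.07
eef_pos: [0.5212, 0.2899, 0.0291]
eef_rot: [0.0, 0.783, 0.622, -0.001]
wrist_force: [-7.7, -5.7, 12.9]
opening: 0.594
grasp_force: 65.1
time_s: 54.23
eef_pos: [0.5211, 0.2899, 0.0305]
eef_rot: [0.0, 0.782, 0.624, -0.001]
wrist_force: [-2.9, -3.7, 1.3]
opening: 0.601
grasp_force: 63.7
time_s: 55.23
eef_pos: [0.5003, 0.192, 0.1913]
eef_rot: [0.001, 0.782, 0.623, 0.001]
wrist_force: [-0.2, 0.3, -0.1]
opening: 0.856
grasp_force: 0.0
[0.50032102 0.19202271 0.19134239] (array([-5.61, 12.43,  7.16]), 'tooly', np.float64(-13.0), 'roll', np.float64(-12.57676356496583))
```

View pics/w10.png

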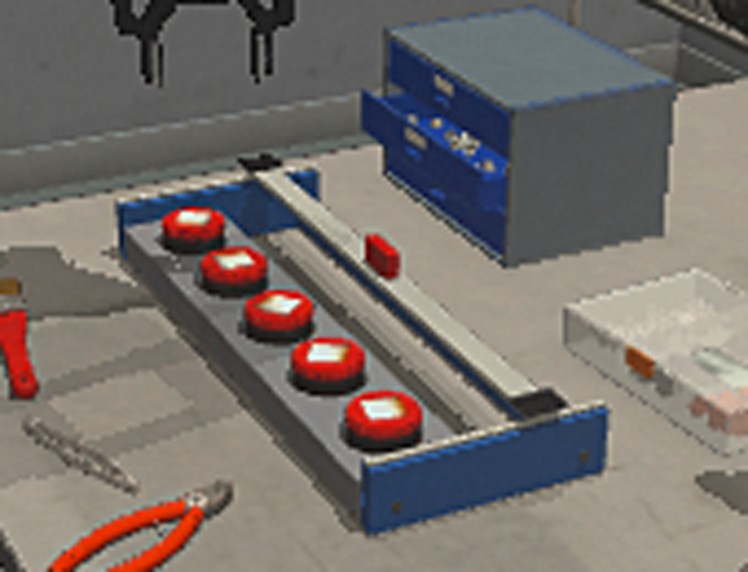

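All five pots sit level. The tab is at (382,255) with the bar fully back, so I'll pinch the tab and close the keeper.

```bash
python3 -m pendant '[[-2,4,2,-6],[-4,8,4,-12.6],[-5.6,12.6,6,-12.6],[-5.6,12.6,7,-12.6],[-5.6,12.6,7,-12.6],[-5.6,12.6,7,-12.6]]' 0.4; python3 -c "
from h import *
p,M,o=tool();print(p,go([.6105,.1095,.064],-.4))"
```

```text
time_s: 55.83
eef_pos: [0.6091, 0.1108, 0.1166]
eef_rot: [-0.002, 0.709, 0.706, -0.002]
wrist_force: [0.3, 1.0, 0.7]
opening: 0.395
grasp_force: 0.0
[0.60908305 0.11083235 0.11663495] (array([-0.14,  0.17,  5.26]), 'tooly', np.float64(-0.3), 'roll', np.float64(0.14645850819402995))
```

```bash
python3 -m pendant '[[-0.1,0.1,1.5,0],[-0.1,0.1,3,0],[-0.1,0.1,4.3,0],[-0.1,0.1,5.1,0],[-0.1,0.1,5.2,0],[-0.1,0.1,5.2,0]]' && python3 -m pendant '[[0,0,0,0],[0,0,0,0],[0,0,0,0],[0,0,0,0],[0,0,0,0]]' 0
```

```text
time_s: 56.33
eef_pos: [0.6105, 0.1103, 0.0678]
eef_rot: [-0.0, 0.708, 0.706, -0.0]
wrist_force: [-0.5, 0.1, 0.4]
opening: 0.401
grasp_force: 0.0
time_s: 56.75
eef_pos: [0.6093, 0.1098, 0.0692]
eef_rot: [-0.001, 0.708, 0.706, -0.001]
wrist_force: [-9.9, 0.4, 8.3]
opening: 0.114
grasp_force: 60.3
```

```bash
python3 -m pendant '[[0,-0.5,0,0],[0,-1.3,0,0],[0,-2.1,0,0],[0,-2.9,0,0],[0,-3.7,0,0],[0,-4.5,0,0],[0,-5.3,0,0],[0,-6.1,0,0],[0,-6.9,0,0],[0,-7.7,0,0],[0,-8.3,0,0],[0,-8.6,0,0]]' && python3 -m pendant '[[0,-0.1,0,0],[0,-0.3,0,0],[0,-0.4,0,0],[0,-0.4,0,0]]' && python3 -m pendant '[[0,-0.1,0,0],[0,-0.3,0,0],[0,-0.3,0,0]]'
```

```text
time_s: 57.75
eef_pos: [0.5249, 0.1102, 0.0692]
eef_rot: [0.001, 0.708, 0.706, 0.001]
wrist_force: [2.1, 4.2, 5.6]
opening: 0.11
grasp_force: 60.2
time_s: 58.08
eef_pos: [0.5212, 0.1102, 0.0692]
eef_rot: [0.0, 0.708, 0.706, 0.001]
wrist_force: [0.4, 4.1, 7.2]
opening: 0.112
grasp_force: 60.4
time_s: 58.33
eef_pos: [0.5193, 0.1102, 0.0692]
eef_rot: [0.001, 0.709, 0.706, 0.002]
wrist_force: [4.6, 3.9, 4.2]
opening: 0.115
grasp_force: 59.9
```

```bash
python3 -m pendant '[[0,-0.2,0,0],[0,-0.4,0,0],[0,-0.4,0,0],[0,-0.4,0,0]]'; python3 -c "
from h import *
print(tool()[0])"
```

```text
time_s: 58.67
eef_pos: [0.5192, 0.1102, 0.0693]
eef_rot: [0.004, 0.709, 0.705, 0.005]
wrist_force: [19.8, 6.1, -12.3]
opening: 0.115
grasp_force: 59.2
[0.51917737 0.11022333 0.06930811]
```

End stop reached: 20 N with no further travel. I'll relax, release, retreat and check.

```bash
python3 -m pendant '[[0,0.4,0,0],[0,0.4,0,0]]' && python3 -m pendant '[[0,0,0,0],[0,0,0,0],[0,0,0,0],[0,0,-2,0],[0,0,-5,0],[0,0,-9,0],[0,0,-13,0],[0,-2,-16,0],[0,-4,-16,0],[0,-4,-16,0]]' 0.4; python3 - <<'E'
from h import *
p,M,o=tool();print(p,o["wrist_force"])
a=imaging.camera("wrist")[:,:,::-1][0:300];b=imaging.camera("scene")[:,:,::-1][110:310,170:470]
cv2.imwrite("pics/end.png",np.vstack([cv2.resize(a[:,100:420],(320,300)),cv2.resize(b,(320,213))][:1]+[]) if 0 else np.hstack([cv2.resize(a[:,100:420],(400,375)),cv2.resize(b,(400,375))]))
print((np.array(wproj([.521,.1095,.089],p,M))-[100,0])*1.25,(np.array(wproj([.521-.003,.1095,.089],p,M))-[100,0])*1.25)
E
```

```text
time_s: 58.83
eef_pos: [0.5192, 0.1102, 0.0692]
eef_rot: [0.001, 0.709, 0.706, 0.001]
wrist_force: [4.5, 3.5, 5.3]
opening: 0.108
grasp_force: 61.4
time_s: 59.67
eef_pos: [0.4763, 0.1101, 0.2297]
eef_rot: [0.001, 0.708, 0.706, 0.0]
wrist_force: [-0.1, -0.1, -0.1]
opening: 0.398
grasp_force: 0.0
[0.47626638 0.11010719 0.22971599] [-0.09905414 -0.14882525 -0.11018442]
[243.62797108 220.65479546] [240.02663212 220.65160012]
```

View pics/end.png

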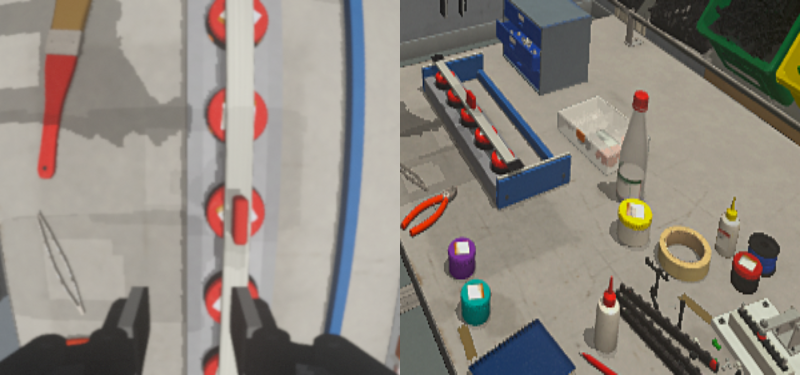

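The bar is closed over all five lids, with the tab at (240,220) matching the closed position. The grease pot and oil bottle are upright and the look-alikes are where they were.

```bash
python3 -c "
from bench import workorder
print(workorder.hand_in())"
```

```text
the job is handed in; nothing more can be done
None
```

The job is handed in: all four spares were twisted home into sockets 1, 3, 4 and 5, the keeper bar is closed to its end stop over all five pots, and the yellow-lidded pot and dropper bottle were left alone.

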